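# Wind the tray lift up to the green mark

## Task

Take the steel crank with the red grip, fit its hub down over the brass spigot of the tray lift with its arm between the two yellow dogs, and wind it clockwise (seen from above) until the red pointer on the tray stands level with the green block on the gauge post. Then let go, leaving the crank fitted on the shaft.

Things in the scene. Friction and masses are not known exactly. Their poses are not given: they have to be found in the camera images.
- crank: Loose steel crank, 0.2 kg (sizes in mm). Origin: centre of hub underside; hub ring 48 outside, 28 hole through, 18 high. Arm along its +x, 18 wide, 10 thick, flush below. Upright red grip at x=80: 24 diameter, 11 to 73 above the underside; spins on its pin with slight friction (0.03 Nm), so the hand need not turn in winding. z up. Lies grip up. A darker crank with black grip is wrong (12 hole).
- spindle: Lift's drive head (mm), turns with the shaft: level steel disc, 110 diameter. Origin: centre of its top face, 115 above the table, on the axis; z up. Brass spigot on it: 16 diameter, 28 high, upper half tapers to 6. Two yellow dogs, 12 square, 16 high, at x=38, y=+27/-27 (gap 42): crank sits flat on the disc, arm along +x in the gap, 17 deg play each way. Drives at about 2 N at the grip.
- pointer (a point): End of the red pointer (8 wide, 6 thick, point at mid-thickness) on the tray, beside the gauge post. One clockwise turn of the shaft seen from above lifts tray and pointer 30 mm; starts fully down, 50 mm travel, stays where left. Tray's near edge is 140 from the shaft axis, its rim at most 121 above the table.
- mark (a point): Centre of the green block, 30 x 30 and 20 high, fixed on the square gauge post beside the tray, on the same lift. Its height is the set height, 28 to 44 mm above the pointer's start.

How it is judged (in metres and radians):
On the way:
1. the crank sits down on the shaft while the tray is still well below the mark (horizontal distance between crank and spindle below 0.015 m and z of crank in the frame of spindle below 0.012 m and z of pointer in the frame of mark below -0.015 m), for 0.1 s.
At the end, for the whole second after the job is handed in: The pointer's middle is within 10 mm of the green block's mid-height, above or below (within the block's height); the crank sits on the shaft (hub centre within 15 mm of the axis, underside no more than 12 mm above the disc, within 10 degrees of upright), at rest and released (z of pointer in the frame of mark between -0.01 and 0.01 m and horizontal distance between crank and spindle below 0.015 m and z of crank in the frame of spindle below 0.012 m and angle between crank's own z axis and vertical below 0.18 rad and linear speed of crank below 0.02 m/s); the robot touches nothing.
It also fails if it takes over 61 s, if anything falls off the work surface, if the arm or the gripper's body presses on something with over 40 N, if the wrist force passes 120 N, or if a joint passes its speed limit or range.

## Robot

A 6-joint arm with a two-finger parallel gripper is mounted at the origin on the work surface. World frame = base frame: x ahead of the robot, y to its left, z up, the work surface at z = 0. Lengths are in mm, angles in rad, forces in N, time in s.
With the tool pointing down it reaches from about 275 to 750 mm from the base axis. Payload 10.2 kg.
Tool frame: the origin (TCP) lies at the very end of the fingers, on their centre line; the grasp point (between the pads) lies 19 mm behind it; z points along the fingers, y is the line along which they close (so a half turn about z gives the same grasp; the last joint's range is limited). The gripper opens to 85 mm and grips with 20 to 120 N. Pads are 22 mm wide; open, the fingers measure 114 mm over their backs; the gripper's body (76 mm by 85 mm) begins 54 mm behind the grasp point. The pads swing forward as they close: fully open they stand 13 mm farther back than shut.
Start: joints at [-1.495, 0.313, 1.498, -0, 1.331, -0.223], TCP at [154.533, -501.748, 231.294] pointing down, gripper open.
Joint ranges: [-2.94, 2.94], [-0.97, 2.17], [0.19, 2.56], [-1.23, 4.37], [0.02, 3.11], [-2.88, 2.88]. Speed limits (rad/s): [2.39, 2.39, 3.01, 3.14, 3.14, 3.14].

## Interface

Orientations are given as a unit quaternion [w, x, y, z].
In Python, from rig import ctrl, vision gives the robot as it stands. The module is installed in compiled form; this text tells all that it offers.
- The arm moves only by the tool play_rows, never from a script. Its arguments are lists of equal length, an entry for each row: "translation": the shift along the tool's x, y, z in m, a list of three; "rotation": the turn, a rotation vector about the tool's x, y, z in rad, a list of three; "gripper": the gripper's target within -1 to 1 (shut at 1, half-way at 0, fully open at -1). A call has 1 to 10 rows; each row is the pose to reach, as a shift and turn from the pose commanded when the call began, along the tool's axes at that moment; what a row does not reach only later rows make up. A row lasts 1/8 s, in which the tool goes at most 62.5 mm and 10.7 degrees, less where a joint would pass 70% of its speed; a pose out of reach is approached as far as the arm can. A call with a gripper value outside its range is refused whole. The fingers move at their own pace and stop on an object; "force" is the grip in N (left out, the last holds). Time passes only in rows, so rows that repeat a pose let the fingers close. It gives the time, the measured TCP pose, the force, the opening and the grip force at its end, in the units of the state.
- ctrl.sense(): the state, without advancing time (a new reading comes with each control period).
- vision.capture(name): name is "scene" or "top"; returns a dict with "pixels" (420x560x3 uint8, red, green, blue), "vfov" (degrees; the focal length in pixels is half the picture's height over the tangent of half this angle, whatever the lens; pixels are square), "cx", "cy" (the principal point, pixels), "rvec" (rotation vector, rad) and "tvec" (3), from world to camera coordinates, as OpenCV has them. Camera axes: x right, y down, z forward; pixel columns grow to the right and rows downward; lengths in mm; the calibration is good to about 2 mm. A picture is of the moment at which its call begins. There is no depth.
- ctrl.finish_job(): hands the job in; it is judged then, once.
The state is a dict: "time_s": time; "joints": joint angles; "dq": joint speeds; "tau": joint torques, N m; "eef_pos": TCP position; "ee_rot": TCP orientation; "force": force on the tool from outside, world axes, zero at the start; "wrist_torque": the same for the moment, N m; "grip_width": opening from 0.0 (shut) to 1.0 (fully open); "grip_force": force on a finger pad.
Only numpy, scipy, OpenCV 4.12 (cv2) and the standard library are available. Lean on these libraries where they do the work, as an engineer would, in place of code of your own. Each camera call takes 0.05 s, during which the arm holds its last target. There are 200 camera calls.

## Working session

There is one attempt and no reset: what is moved stays moved. The work goes in short steps, Python scripts to look and compute and a tool call to move; the robot and the scene stay as the last step left them, time stands still between calls to the robot, and variables do not carry over. Pictures are saved under pics/ and viewed, at most 10 in all, crops included, and the job is handed in when it is done.

Besides the shell and the picture viewer there is one more tool, called after ">>>" in YAML: its name, and indented under it one key for each argument. play_rows: Moves the arm, as the interface text tells. Its arguments: {"type":"object","properties":{"translation":{"type":"array"},"rotation":{"type":"array"},"gripper":{"type":"array"},"force":{"type":"number"}},"required":["translation","rotation","gripper"]}

```bash
mkdir -p pics; cat > h.py <<'E'
import numpy as np, cv2
from rig import ctrl, vision
def cap(n, save=None):
    c=vision.capture(n); im=np.array(c["pixels"])
    c["R"]=cv2.Rodrigues(np.array(c["rvec"],float))[0]; c["t"]=np.array(c["tvec"],float).ravel()
    c["f"]=im.shape[0]/2/np.tan(np.radians(c["vfov"])/2); c["im"]=im
    if save: cv2.imwrite("pics/"+save,im[:,:,::-1])
    return c
def ray(c,u,v):
    d=c["R"].T@np.array([(u-c["cx"])/c["f"],(v-c["cy"])/c["f"],1]); return -c["R"].T@c["t"],d
def onz(c,u,v,z):
    o,d=ray(c,u,v); return o+d*(z-o[2])/d[2]
def proj(c,p):
    q=c["R"]@np.array(p,float)+c["t"]; return c["f"]*q[:2]/q[2]+[c["cx"],c["cy"]]
def tri(c1,p1,c2,p2):
    o1,d1=ray(c1,*p1);o2,d2=ray(c2,*p2)
    s=np.linalg.lstsq(np.c_[d1,-d2],o2-o1,rcond=None)[0]
    a=o1+s[0]*d1;b=o2+s[1]*d2
    return (a+b)/2,np.linalg.norm(a-b)
def blobs(im,h0,h1,smin=120,vmin=60,amin=15):
    hsv=cv2.cvtColor(im,cv2.COLOR_RGB2HSV);H,S,V=cv2.split(hsv)
    hm=((H>=h0)&(H<=h1)) if h0<=h1 else ((H>=h0)|(H<=h1))
    m=(hm&(S>=smin)&(V>=vmin)).astype(np.uint8)
    n,l,st,ce=cv2.connectedComponentsWithStats(m)
    return [(st[i].tolist(),ce[i].round(1).tolist()) for i in range(1,n) if st[i][4]>=amin]
E
python3 - <<'E'
from h import *
for n in("scene","top"):
    c=cap(n,n+"0.png"); print(n,c["f"],c["cx"],c["cy"],(-c["R"].T@c["t"]).round())
    for k,a in dict(red=(172,6),yel=(22,34),green=(45,85),brass=(12,21)).items(): print(k,blobs(c["im"],*a))
s=ctrl.sense();print(s)
E
```

```text
scene 457.386571539443 276.7693012651373 213.87638680915776 [1187.   85.  971.]
red [([140, 211, 14, 21, 172], [146.8, 221.0]), ([393, 245, 18, 5, 65], [401.9, 246.7]), ([71, 305, 3, 29, 44], [72.1, 319.7]), ([56, 339, 19, 28, 75], [70.3, 355.1])]
yel [([180, 320, 9, 5, 15], [183.7, 321.7])]
green [([402, 225, 13, 11, 44], [406.5, 231.3])]
brass [([86, 0, 42, 37, 856], [107.6, 23.5]), ([324, 0, 15, 28, 261], [330.1, 16.5]), ([335, 0, 115, 27, 2698], [391.5, 12.0]), ([459, 0, 25, 50, 626], [470.8, 19.0]), ([362, 62, 13, 10, 94], [368.3, 66.5]), ([378, 62, 12, 10, 101], [383.8, 66.2]), ([393, 66, 14, 10, 104], [399.4, 70.6]), ([349, 68, 14, 9, 88], [355.7, 72.0]), ([404, 75, 15, 9, 93], [410.9, 79.1]), ([343, 78, 14, 8, 94], [349.0, 81.8]), ([409, 87, 13, 9, 95], [415.3, 90.5]), ([345, 89, 15, 11, 117], [351.9, 93.7]), ([404, 96, 14, 12, 108], [410.5, 101.4]), ([356, 98, 15, 12, 123], [363.0, 103.7]), ([390, 103, 15, 12, 130], [397.1, 108.4]), ([374, 104, 12, 12, 123], [379.6, 109.1]), ([276, 191, 4, 8, 27], [277.6, 194.9]), ([506, 201, 54, 42, 1449], [533.3, 222.8]), ([153, 304, 59, 6
[... 1050 characters left out ...]
joints': array([-1.49539646e+00,  3.13392650e-01,  1.49835152e+00,  1.58084589e-06,
        1.33097433e+00, -2.23406436e-01]), 'dq': array([ 2.15431324e-05, -8.04682372e-04, -3.20508980e-03, -9.57777863e-04,
        4.76075757e-04, -6.49756061e-04]), 'tau': array([ 3.12593736e-03, -4.12904084e+01, -2.60143715e+01, -1.90629703e-04,
        3.02246277e-03,  6.59248570e-06]), 'eef_pos': array([ 154.5178486 , -501.51622937,  230.79662014]), 'ee_rot': array([-5.61325786e-04,  9.88859965e-01,  1.48847749e-01,  4.23857520e-05]), 'force': array([-0.20978814, -0.2582484 ,  0.05655291]), 'wrist_torque': array([ 0.01484737,  0.03154606, -0.02572849]), 'grip_force': 0.0, 'grip_width': 1.000544758053246}
```

View pics/scene0.png

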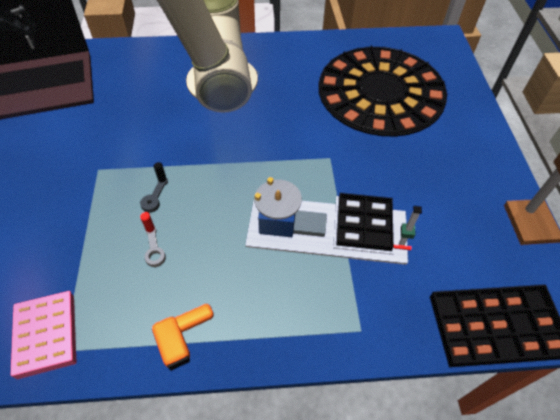

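View pics/top0.png

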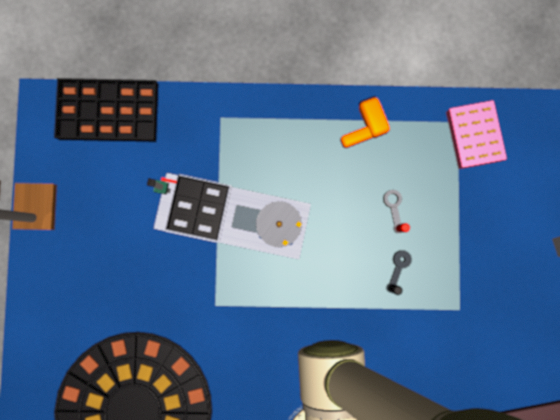

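The scene view shows the crank with its hub at (155,257) and grip at (147,221), and the spindle at (278,196). In the top view the hub is at (393,198), the grip at (403,227), the spigot at (279,224), the dogs at (298,224) and (285,242), the pointer at (168,180) and the green block at (162,188).

```bash
python3 - <<'E'
from h import *
S=cap("scene");T=cap("top")
def crop(c,x,y,w,h): 
    return cv2.resize(c["im"][y:y+h,x:x+w],None,fx=6,fy=6,interpolation=cv2.INTER_CUBIC)
a=crop(T,375,180,45,60);b=crop(T,250,195,60,60);d=crop(T,140,170,40,30);e=crop(S,385,200,45,60);
g=crop(S,250,170,60,60)
W=np.zeros((600*1,800,3),np.uint8)
def put(i,x,y,s=1):
    i=cv2.resize(i,None,fx=s,fy=s);h,w=i.shape[:2];h=min(h,600-y);w=min(w,800-x);W[y:y+h,x:x+w]=i[:h,:w]
put(a,0,0,.8);put(b,220,0,.8);put(d,520,0);put(e,0,300,.8);put(g,220,300,.8)
cv2.imwrite("pics/crops.png",W[:,:,::-1])
for n,c,r in(("T",T,(250,195,60,60)),("S",S,(250,170,60,60))):
    x,y,w,h=r
    for st,ce in blobs(c["im"][y:y+h,x:x+w].copy(),10,34,110,80,4): print(n,st,[ce[0]+x,ce[1]+y], c["im"][int(ce[1])+y,int(ce[0])+x])
print("hubT z9",onz(T,392.5,198,9),"gripT z73",onz(T,403,227.5,73))
print("hub tri",tri(S,(155,257),T,(392.5,198)))
print("grip tri",tri(S,(146.8,221),T,(403,227.5)))
print("spig tri",tri(S,(277.6,194.9),T,(278.7,223.7)))
print("pointer tri",tri(S,(410,247),T,(162,179)),"green",tri(S,(407,231),T,(162,188)))
print("px/mm", T["f"]/1100)
E
```

```text
T [27, 27, 5, 5, 20] [278.8, 223.8] [174 124  35]
T [46, 27, 5, 5, 21] [298.0, 224.0] [235 185   0]
T [32, 45, 6, 5, 23] [284.6, 242.2] [234 183   0]
S [18, 8, 5, 6, 26] [270.0, 180.3] [227 188  69]
S [26, 21, 4, 8, 29] [277.6, 194.8] [147 106  60]
S [5, 23, 6, 7, 27] [257.4, 195.9] [230 195  83]
hubT z9 [ 641.23102685 -162.63780998    9.        ] gripT z73 [ 560.81863523 -172.04638906   73.        ]
hub tri (array([ 641.21668329, -162.33658722,    9.07742523]), np.float64(0.5436375308069389))
grip tri (array([ 561.95539595, -179.70600082,   46.65496456]), np.float64(0.24578675583032308))
spig tri (array([562.32665287, 136.55159751, 124.63169507]), np.float64(1.5769999575290161))
pointer tri (array([675.34516291, 438.19774489,  45.92748099]), np.float64(0.39473248659235816)) green (array([648.64594207, 429.93344647,  74.54012257]), np.float64(0.3018146772587714))
px/mm 0.3951470893904123
```

View pics/crops.png

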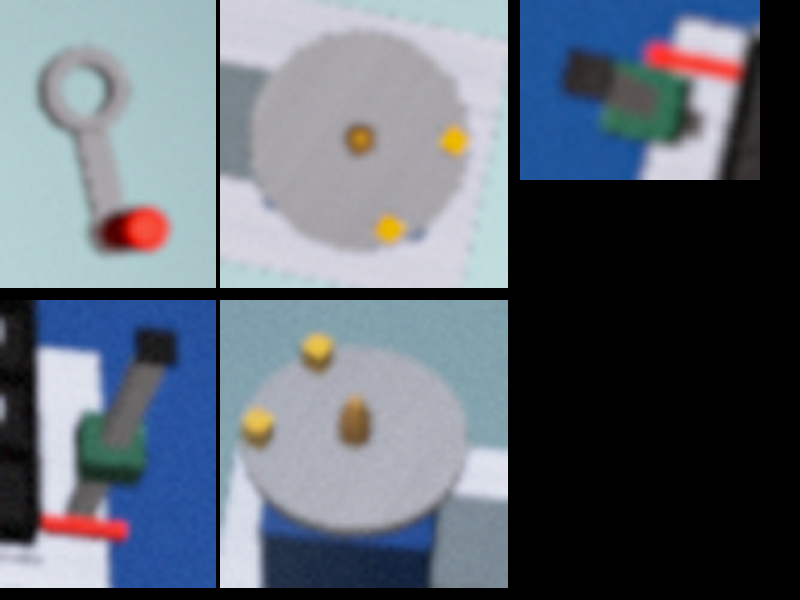

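The crops confirm the grip, hub, spigot, two dogs and the pointer (start z ≈ 46) below the green block. Next I compute the approach.

```bash
cat >> h.py <<'E'
from scipy.spatial.transform import Rotation as Ro
def rel(target,yaw):
    s=ctrl.sense();q=s["ee_rot"];R=Ro.from_quat([q[1],q[2],q[3],q[0]])
    y=np.radians(yaw);G=Ro.from_matrix(np.array([[np.cos(y),np.sin(y),0],[np.sin(y),-np.cos(y),0],[0,0,-1]]))
    print("t",s["time_s"],"pos",s["eef_pos"].round(1),"yaw",np.degrees(np.arctan2(*R.as_matrix()[[1,0],0])).round(1),"F",s["force"].round(1),"grip",s["grip_width"],s["grip_force"])
    print("shift m",(R.inv().apply(np.array(target)-s["eef_pos"])/1000).round(4),"rot",(R.inv()*G).as_rotvec().round(3))
E
python3 - <<'E'
from h import *
T=cap("top");S=cap("scene")
print("grip top T",onz(T,406.2,227.5,73), "cent",onz(T,403,227.5,47))
d1=onz(T,298,224,131);d2=onz(T,284.6,242.2,131);o=onz(T,278.8,223.8,135)
print(d1,d2,o,np.linalg.norm(d1-d2))
D1=onz(S,257.4,195.9,127);D2=onz(S,270,180.3,127);print(D1,D2,"spigS",onz(S,277.6,194.8,129))
m=(d1+d2)/2;n=np.array([-(d1-d2)[1],(d1-d2)[0]])[:2];n/=np.linalg.norm(n)
if n@(m-o)[:2]<0:n=-n
print("axis from dogs",m[:2]-38*n,"ang",np.degrees(np.arctan2(n[1],n[0])))
rel([562,-179,130],102)
E
```

```text
grip top T [ 560.95954133 -180.02126054   73.        ] cent [ 561.93896762 -179.47954153   47.        ]
[562.18641818  91.92073158 131.        ] [518.90973182 122.72212038 131.        ] [561.67086465 137.09189711 135.        ] 53.11870794918148
[563.80032008  89.27311995 127.        ] [520.37939823 120.87023541 127.        ] spigS [565.20872103 135.52340893 129.        ]
axis from dogs [562.58273698 138.28065193] ang -125.44066304092311
t 0.3 pos [ 154.5 -501.7  231.1] yaw 17.1 F [-0.3 -0.2  0.4] grip 0.9997790659522995 0.0
shift m [ 0.4844 -0.1884  0.1012] rot [-0.    -0.    -1.481]
```

>>> play_rows:
  translation:
    - [0.4844, -0.1884, 0]
    - [0.4844, -0.1884, 0]
    - [0.4844, -0.1884, 0]
    - [0.4844, -0.1884, 0]
    - [0.4844, -0.1884, 0.05]
    - [0.4844, -0.1884, 0.1]
    - [0.4844, -0.1884, 0.1]
    - [0.4844, -0.1884, 0.1]
    - [0.4844, -0.1884, 0.1]
    - [0.4844, -0.1884, 0.1]
  rotation:
    - [0, 0, -1.481]
    - [0, 0, -1.481]
    - [0, 0, -1.481]
    - [0, 0, -1.481]
    - [0, 0, -1.481]
    - [0, 0, -1.481]
    - [0, 0, -1.481]
    - [0, 0, -1.481]
    - [0, 0, -1.481]
    - [0, 0, -1.481]
  gripper: [-1, -1, -1, -1, -1, -1, -1, -1, -1, -1]

```text
time_s: 1.55
eef_pos: [562.7, -177.1, 129.6]
ee_rot: [-0.001, 0.628, 0.778, -0.0]
force: [-0.4, -0.1, -0.3]
grip_width: 1.003
grip_force: 0.0
```

```bash
python3 - <<'E'
from h import *
T=cap("top","t1.png")
rel([561.5,-179.5,29],102)
E
```

```text
t 1.6 pos [ 562.1 -178.4  130.6] yaw 102.1 F [-1.3 -0.9 -0. ] grip 0.9962406274442884 0.0
shift m [-0.001  -0.0007  0.1016] rot [-0.001 -0.001  0.001]
```

>>> play_rows:
  translation:
    - [0, -0.0007, 0.03]
    - [0, -0.0007, 0.06]
    - [0, -0.0007, 0.085]
    - [0, -0.0007, 0.1]
    - [0, -0.0007, 0.1]
    - [0, -0.0007, 0.1]
    - [0, -0.0007, 0.1]
    - [0, -0.0007, 0.1]
    - [0, -0.0007, 0.1]
    - [0, -0.0007, 0.1]
  rotation:
    - [0, 0, 0]
    - [0, 0, 0]
    - [0, 0, 0]
    - [0, 0, 0]
    - [0, 0, 0]
    - [0, 0, 0]
    - [0, 0, 0]
    - [0, 0, 0]
    - [0, 0, 0]
    - [0, 0, 0]
  gripper: [-1, -1, -1, -1, -0.3, 0.2, 1, 1, 1, 1]
  force: 60

```text
time_s: 2.85
eef_pos: [561.5, -179.5, 32.3]
ee_rot: [0.001, 0.629, 0.777, -0.0]
force: [-3.6, 0.5, 4.2]
grip_width: 0.261
grip_force: 58.5
```

>>> play_rows:
  translation:
    - [0, 0, 0]
    - [0, 0, 0]
    - [0, 0, 0]
    - [0, 0, 0]
    - [0, 0, -0.02]
    - [0, 0, -0.05]
    - [0, 0, -0.09]
    - [0, 0, -0.13]
    - [0, 0, -0.16]
    - [0, 0, -0.16]
  rotation:
    - [0, 0, 0]
    - [0, 0, 0]
    - [0, 0, 0]
    - [0, 0, 0]
    - [0, 0, 0]
    - [0, 0, 0]
    - [0, 0, 0]
    - [0, 0, 0]
    - [0, 0, 0]
    - [0, 0, 0]
  gripper: [1, 1, 1, 1, 1, 1, 1, 1, 1, 1]

```text
time_s: 4.1
eef_pos: [561.9, -179.5, 193.2]
ee_rot: [0.002, 0.629, 0.777, 0.0]
force: [0.3, 1.3, -2.8]
grip_width: 0.265
grip_force: 59.1
```

```bash
python3 - <<'E'
from h import *
a=np.radians(-125.5);g=np.array([563,137.5])+80*np.array([np.cos(a),np.sin(a)]);print(g)
T=cap("top");S=cap("scene")
W=np.hstack([cv2.resize(T["im"][150:270,330:450],(400,400)),cv2.resize(S["im"][150:290,80:220],(400,400))])
cv2.imwrite("pics/lift.png",W[:,:,::-1])
rel([*g,190],144.4)
E
```

```text
[516.54376354  72.37075853]
t 4.2 pos [ 560.8 -179.   190. ] yaw 102.0 F [-0.5  0.2 -3.3] grip 0.26378482106273327 59.040360851213336
shift m [0.255  0.0089 0.0003] rot [-0.001 -0.002 -0.74 ]
```

View pics/lift.png

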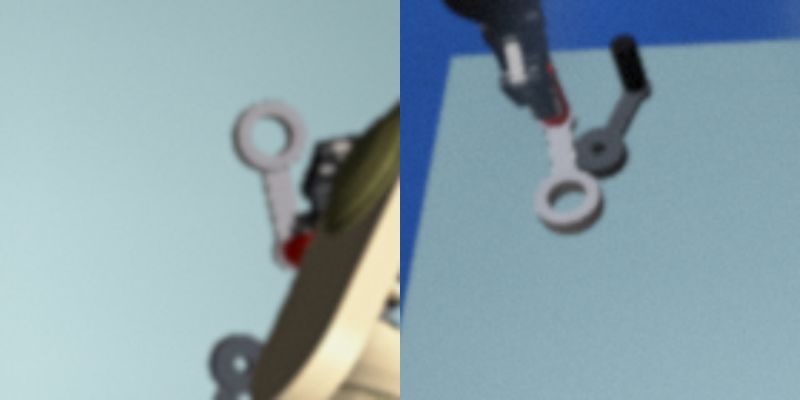

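The crank is held level in the gripper, with the hub ring at top-crop (268,135). I'll carry it to the spindle.

>>> play_rows:
  translation:
    - [0.015, 0.001, -0.005]
    - [0.045, 0.002, -0.01]
    - [0.085, 0.003, -0.01]
    - [0.125, 0.004, -0.01]
    - [0.165, 0.006, -0.01]
    - [0.2, 0.007, -0.01]
    - [0.23, 0.008, -0.01]
    - [0.248, 0.009, -0.01]
    - [0.255, 0.009, -0.01]
    - [0.255, 0.009, -0.01]
  rotation:
    - [0, 0, -0.04]
    - [0, 0, -0.12]
    - [0, 0, -0.22]
    - [0, 0, -0.34]
    - [0, 0, -0.46]
    - [0, 0, -0.57]
    - [0, 0, -0.66]
    - [0, 0, -0.72]
    - [0, 0, -0.74]
    - [0, 0, -0.74]
  gripper: [1, 1, 1, 1, 1, 1, 1, 1, 1, 1]

```text
time_s: 5.45
eef_pos: [517.2, 71.9, 201.2]
ee_rot: [-0.0, 0.306, 0.952, -0.0]
force: [-0.3, 0.2, -1.8]
grip_width: 0.263
grip_force: 59.1
```

```bash
python3 - <<'E'
from h import *
T=cap("top");S=cap("scene")
W=np.hstack([cv2.resize(T["im"][170:270,240:340],(400,400),interpolation=cv2.INTER_CUBIC),cv2.resize(S["im"][130:230,220:320],(400,400),interpolation=cv2.INTER_CUBIC)])
cv2.imwrite("pics/over.png",W[:,:,::-1])
rel([516.5,72.4,146],144.4)
p=np.array([563,137.5]);print("expected px hub at z179", proj(T,[*p,179]),proj(S,[*p,179]))
E
```

```text
t 5.55 pos [517.4  71.4 201.2] yaw 144.3 F [-0.5  0.3 -2.3] grip 0.26713945686511975 59.115317557007074
shift m [0.0013 0.0003 0.0552] rot [-0.     0.    -0.002]
expected px hub at z179 [278.63523448 222.29181111] [278.58833045 180.41653007]
```

View pics/over.png

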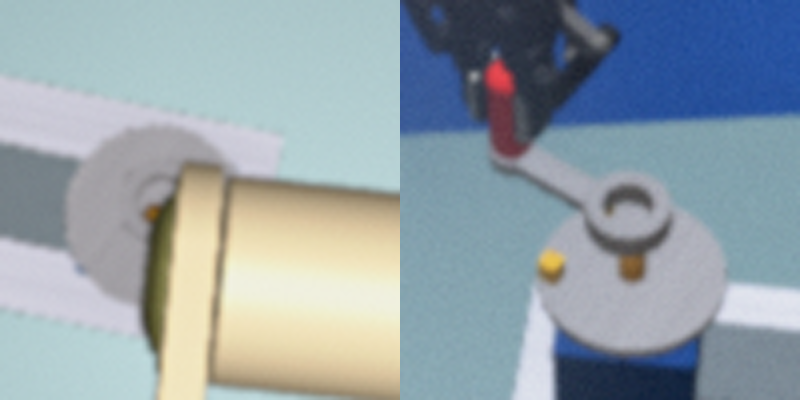

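```bash
python3 - <<'E'
from h import *
T=cap("top");S=cap("scene")
for z in(188,):
  print(onz(S,277,182,z),onz(S,277,181,z),proj(S,[563,137.5,z]),proj(T,[563,137.5,z]))
  # projected outlines
  for c in(S,T):
    P=np.array([proj(c,[563+24*np.cos(a),137.5+24*np.sin(a),z]) for a in np.linspace(0,6.28,60)]);print(P.min(0),P.max(0))
g=cv2.cvtColor(S["im"],cv2.COLOR_RGB2GRAY)[168:200,262:294];print(g[::1,::1].tolist()[0:0])
gb=cv2.resize(S["im"][165:205,255:305],(500,400),interpolation=cv2.INTER_CUBIC);tb=cv2.resize(T["im"][205:245,262:292],(300,400),interpolation=cv2.INTER_CUBIC)
def dr(i,c,x0,y0,cx,cy,r):
    P=np.array([(proj(c,[cx+r*np.cos(a),cy+r*np.sin(a),188])-[x0,y0]+.5)*10 for a in np.linspace(0,6.28,60)]).astype(np.int32);cv2.polylines(i,[P],True,(255,0,0))
for r in(14,24): dr(gb,S,255,165,563,137.5,r);dr(tb,T,262,205,563,137.5,r)
cv2.imwrite("pics/ov2.png",np.hstack([gb,tb])[:,:,::-1])
E
```

```text
[574.21782497 133.14636499 188.        ] [571.46824477 133.34088454 188.        ] [278.62546228 177.8556828 ] [278.63507628 222.08934604]
[267.6432297  169.36240568] [289.61070044 186.57305306]
[267.83033372 211.31816478] [289.42594289 232.89268301]
[]
```

View pics/ov2.png

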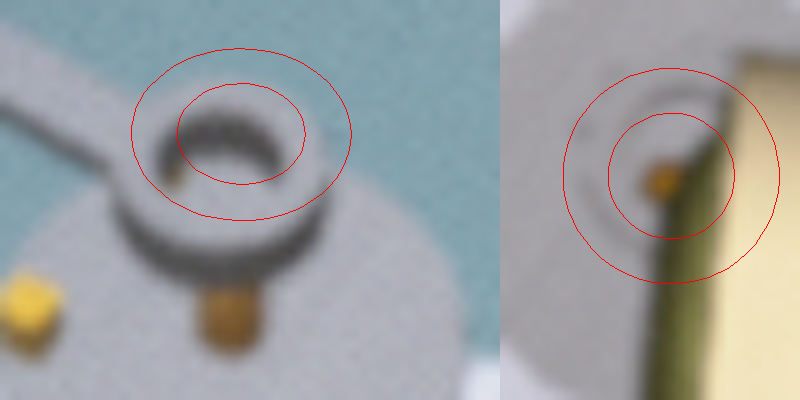

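The overlay shows the hub turned about 6° clockwise by spin slip: its centre is near (571,132.5) in both views. The angle is within the dogs' play, so I shift the TCP to about (509.5,76.5) and lower partway.

```bash
python3 - <<'E'
from h import *
rel([509.5,76.3,201],144.4)
E
```

```text
t 5.65 pos [517.4  71.4 201.2] yaw 144.3 F [ 0.2 -0.4 -2.9] grip 0.26584356728796565 59.11524962168187
shift m [ 0.0093 -0.0006  0.0002] rot [-0.    -0.    -0.002]
```

>>> play_rows:
  translation:
    - [0.003, 0, 0]
    - [0.006, -0.0005, 0]
    - [0.0093, -0.0006, 0]
    - [0.0093, -0.0006, 0.005]
    - [0.0093, -0.0006, 0.012]
    - [0.0093, -0.0006, 0.02]
    - [0.0093, -0.0006, 0.028]
    - [0.0093, -0.0006, 0.033]
    - [0.0093, -0.0006, 0.035]
    - [0.0093, -0.0006, 0.035]
  rotation:
    - [0, 0, 0]
    - [0, 0, 0]
    - [0, 0, 0]
    - [0, 0, 0]
    - [0, 0, 0]
    - [0, 0, 0]
    - [0, 0, 0]
    - [0, 0, 0]
    - [0, 0, 0]
    - [0, 0, 0]
  gripper: [1, 1, 1, 1, 1, 1, 1, 1, 1, 1]

```text
time_s: 6.9
eef_pos: [509.4, 77.0, 166.3]
ee_rot: [0.0, 0.306, 0.952, 0.0]
force: [-0.5, -0.8, -2.2]
grip_width: 0.263
grip_force: 59.1
```

```bash
python3 - <<'E'
from h import *
T=cap("top");S=cap("scene")
gb=cv2.resize(S["im"][165:215,250:310],(480,400),interpolation=cv2.INTER_CUBIC);tb=cv2.resize(T["im"][200:250,262:302],(320,400),interpolation=cv2.INTER_CUBIC)
cv2.imwrite("pics/ov3.png",np.hstack([gb,tb])[:,:,::-1])
rel([509.5,76.3,147],144.4)
E
```

```text
t 7.0 pos [509.4  77.  166.5] yaw 144.4 F [-0.   0.  -1.9] grip 0.26632077192442905 59.09472102764994
shift m [-0.0004 -0.0005  0.0195] rot [ 0.  0. -0.]
```

View pics/ov3.png

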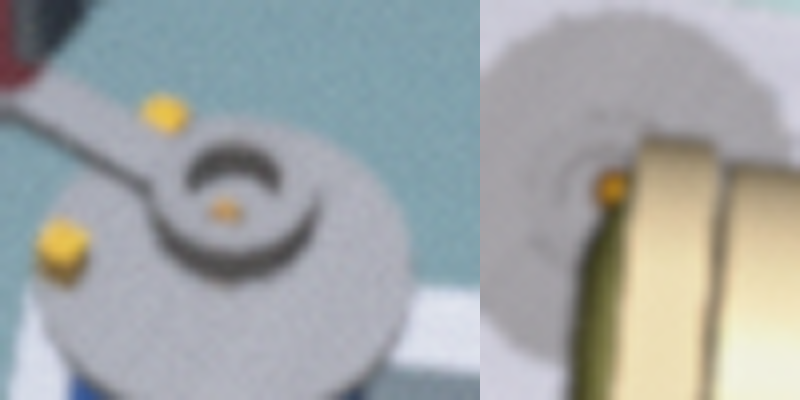

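The spigot tip shows inside the hole at (225,210), almost centred, and the arm lies between the dogs. Now I lower it.

>>> play_rows:
  translation:
    - [0, 0, 0.004]
    - [0, 0, 0.008]
    - [0, 0, 0.012]
    - [0, 0, 0.016]
    - [0, 0, 0.018]
    - [0, 0, 0.0195]
    - [0, 0, 0.0195]
  rotation:
    - [0, 0, 0]
    - [0, 0, 0]
    - [0, 0, 0]
    - [0, 0, 0]
    - [0, 0, 0]
    - [0, 0, 0]
    - [0, 0, 0]
  gripper: [1, 1, 1, 1, 1, 1, 1]

```text
time_s: 7.88
eef_pos: [509.4, 76.9, 147.3]
ee_rot: [0.0, 0.306, 0.952, -0.0]
force: [-1.3, -1.4, 2.5]
grip_width: 0.269
grip_force: 59.6
```

```bash
python3 - <<'E'
from h import *
rel([509.5,76.3,147],144.4)
S=cap("scene");T=cap("top")
# refine set height: block edges
for n,c,r in(("S",S,(395,215,30,35)),("T",T,(145,170,35,30))):
    x,y,w,h=r
    for k,a in dict(green=(45,90,70,40,10),red=(170,8,110,60,10)).items():
        print(n,k,[(s[0]+x,s[1]+y,s[2],s[3],s[4]) for s,ce in blobs(c["im"][y:y+h,x:x+w].copy(),*a)])
# winding circle about axis
c=np.array([563,137.5]);q=ctrl.sense()["ee_rot"];R=Ro.from_quat([q[1],q[2],q[3],q[0]])
v=ctrl.sense()["eef_pos"][:2]-c;print("r",np.linalg.norm(v),np.degrees(np.arctan2(v[1],v[0])))
th0=-131
for s in range(0,7):
    th=np.radians(th0-60*s)
    print(th0-60*s,(R.inv().apply([*(c+80*np.array([np.cos(th),np.sin(th)])-ctrl.sense()["eef_pos"][:2]),0])/1000).round(4))
E
```

```text
t 7.875 pos [509.4  76.9 147.3] yaw 144.4 F [-1.3 -1.4  2.5] grip 0.26866483900569116 59.61927951313555
shift m [-0.0004 -0.0004  0.0003] rot [ 0.     0.001 -0.   ]
S green [(402, 224, 13, 14, 118)]
S red [(395, 245, 16, 5, 62)]
T green [(154, 181, 14, 12, 87)]
T red [(161, 178, 17, 6, 52)]
r 80.9184408522184 -131.45254421343765
-131 [-0.0007  0.0009  0.    ]
-191 [ 0.0645  0.0472 -0.    ]
-251 [ 0.057   0.1268 -0.    ]
-311 [-0.0157  0.1601  0.    ]
-371 [-8.090e-02  1.138e-01  1.000e-04]
-431 [-0.0734  0.0342  0.    ]
-491 [-0.0007  0.0009  0.    ]
```

It is seated (force rose by about 4.5 N) and between the dogs. Now the first 120° of winding.

>>> play_rows:
  translation:
    - [0.0157, 0.0042, 0]
    - [0.0311, 0.0108, 0]
    - [0.0447, 0.0205, 0]
    - [0.056, 0.0328, 0]
    - [0.0645, 0.0472, 0]
    - [0.0699, 0.063, 0]
    - [0.0718, 0.0797, 0]
    - [0.0702, 0.0963, 0]
    - [0.0652, 0.1123, 0]
    - [0.057, 0.1268, 0]
  rotation:
    - [0, 0, 0]
    - [0, 0, 0]
    - [0, 0, 0]
    - [0, 0, 0]
    - [0, 0, 0]
    - [0, 0, 0]
    - [0, 0, 0]
    - [0, 0, 0]
    - [0, 0, 0]
    - [0, 0, 0]
  gripper: [1, 1, 1, 1, 1, 1, 1, 1, 1, 1]

```text
time_s: 9.22
eef_pos: [537.4, 213.7, 146.9]
ee_rot: [0.0, 0.306, 0.952, -0.001]
force: [0.9, -8.9, 5.7]
grip_width: 0.263
grip_force: 60.1
```

```bash
cat > w.py <<'E'
from h import *
import sys
S=cap("scene");T=cap("top")
for n,c,r in(("S",S,(385,205,40,50)),("T",T,(145,165,35,30))):
    x,y,w,h=r
    print(n,[(s[0]+x,s[1]+y,s[2],s[3],s[4],ce[0]+x,ce[1]+y) for s,ce in blobs(c["im"][y:y+h,x:x+w].copy(),170,8,110,60,8)])
s=ctrl.sense();c=np.array([563,137.5]);q=s["ee_rot"];R=Ro.from_quat([q[1],q[2],q[3],q[0]]);p=s["eef_pos"]
v=p[:2]-c;t0=np.degrees(np.arctan2(v[1],v[0]));print("t",s["time_s"],"ang",t0,"r",np.linalg.norm(v),"F",s["force"],p)
for k in range(1,11):
    th=np.radians(t0-float(sys.argv[1])*k)
    print((R.inv().apply([*(c+80*np.array([np.cos(th),np.sin(th)])-p[:2]),0])/1000).round(4)[:2].tolist())
E
python3 w.py 12
```

```text
S [(394, 243, 18, 5, 70, 402.6, 244.8)]
T [(160, 177, 17, 6, 54, 167.7, 179.7)]
t 9.325 ang 107.83506675658592 r 80.28548988904896 F [ 3.64960904 -3.72762181  6.14631497] [538.41032235 213.92713942 146.89966512]
[-0.0115, 0.0121]
[-0.0252, 0.0218]
[-0.0405, 0.0285]
[-0.0569, 0.0318]
[-0.0736, 0.0316]
[-0.09, 0.028]
[-0.1052, 0.0211]
[-0.1186, 0.0111]
[-0.1297, -0.0014]
[-0.1379, -0.016]
```

>>> play_rows:
  translation:
    - [-0.0115, 0.0121, 0]
    - [-0.0252, 0.0218, 0]
    - [-0.0405, 0.0285, 0]
    - [-0.0569, 0.0318, 0]
    - [-0.0736, 0.0316, 0]
    - [-0.09, 0.028, 0]
    - [-0.1052, 0.0211, 0]
    - [-0.1186, 0.0111, 0]
    - [-0.1297, -0.0014, 0]
    - [-0.1379, -0.016, 0]
  rotation:
    - [0, 0, 0]
    - [0, 0, 0]
    - [0, 0, 0]
    - [0, 0, 0]
    - [0, 0, 0]
    - [0, 0, 0]
    - [0, 0, 0]
    - [0, 0, 0]
    - [0, 0, 0]
    - [0, 0, 0]
  gripper: [1, 1, 1, 1, 1, 1, 1, 1, 1, 1]

```text
time_s: 10.58
eef_pos: [640.9, 121.0, 147.3]
ee_rot: [0.001, 0.306, 0.952, 0.001]
force: [3.3, 1.8, 5.0]
grip_width: 0.265
grip_force: 59.9
```

```bash
python3 w.py 10; python3 - <<'E'
from h import *
S=cap("scene");T=cap("top")
gb=cv2.resize(S["im"][205:255,385:425],(400,500),interpolation=cv2.INTER_CUBIC);tb=cv2.resize(T["im"][165:200,140:180],(400,350),interpolation=cv2.INTER_CUBIC)
W=np.zeros((500,800,3),np.uint8);W[:,:400]=gb;W[:350,400:]=tb
cv2.imwrite("pics/g.png",W[:,:,::-1])
E
```

```text
S [(395, 240, 18, 6, 74, 403.8, 242.7)]
T [(159, 177, 17, 6, 54, 166.7, 179.1)]
t 10.675 ang -12.972826041622017 r 79.58697264025587 F [ 3.86595365 -2.28869288  5.17026479] [640.55564599 119.63360729 147.30115142]
[-0.0046, -0.0131]
[-0.0065, -0.0269]
[-0.0059, -0.0409]
[-0.003, -0.0545]
[0.0023, -0.0674]
[0.0098, -0.0792]
[0.0191, -0.0895]
[0.0302, -0.098]
[0.0425, -0.1045]
[0.0558, -0.1088]
```

View pics/g.png

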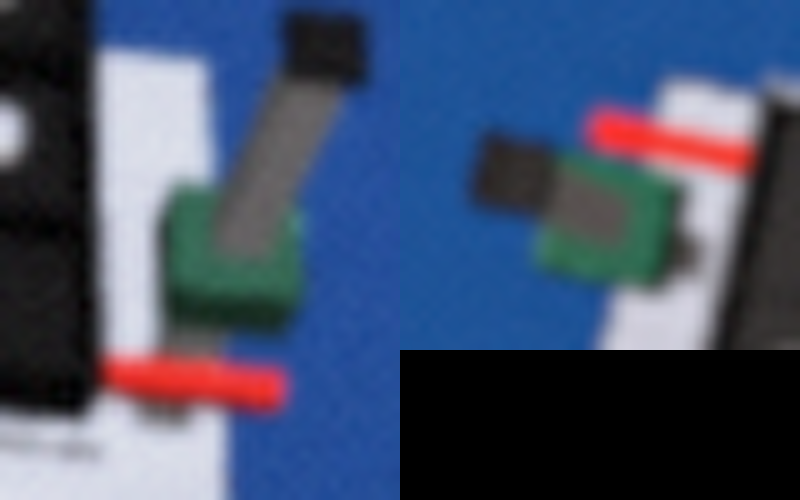

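The pointer tip is at scene (413,243.5) and top (158.5,177.5). It is still below the green block, whose top face centres near scene (408,228).

```bash
python3 - <<'E'
from h import *
S=cap("scene");T=cap("top")
s=lambda x,y:(385+x/10-.5,205+y/10-.5)
t=lambda x,y:(140+(x-400)/10-.5,165+y/10-.5)
print("tip",tri(S,s(288,390),T,t(585,128)))
P=[((305,285),(560,155)),((165,275),(685,185)),((175,183),(660,285)),((300,208),(540,265))]
r=[tri(S,s(*a),T,t(*b)) for a,b in P]
for x in r:print(x[0].round(1),x[1].round(1))
g=np.mean([x[0] for x in r],0);print("top face",g)
# model check: for candidate mid heights, project near-right/left bottom corners
for z in(66,70,74,78): 
  print(z,[((proj(S,[x[0][0],x[0][1],z+d])-[385,205]+.5)*10).round().tolist() for x in r[:2] for d in(10,-10)])
tip=tri(S,s(288,390),T,t(585,128))[0]
for z in range(56,84,4): print("tip",z,proj(S,[tip[0],tip[1],z]).round(2))
E
```

```text
tip (array([676.63812079, 442.31625524,  63.92348777]), np.float64(2.7231073247615187))
[665.7 440.9  92.3] 1.4
[659.3 410.8  89.4] 1.3
[634.7 417.4  89.2] 1.3
[639.7 447.9  83.2] 0.4
top face [649.84976096 429.24431164  88.50664854]
66 [[290.0, 322.0], [268.0, 367.0], [154.0, 306.0], [135.0, 350.0]]
70 [[294.0, 313.0], [273.0, 358.0], [158.0, 297.0], [139.0, 342.0]]
74 [[299.0, 304.0], [277.0, 349.0], [162.0, 287.0], [143.0, 333.0]]
78 [[303.0, 295.0], [281.0, 340.0], [166.0, 278.0], [146.0, 324.0]]
tip 56 [413.05 245.19]
tip 60 [413.48 244.32]
tip 64 [413.92 243.44]
tip 68 [414.37 242.55]
tip 72 [414.81 241.66]
tip 76 [415.26 240.76]
tip 80 [415.71 239.86]
```

>>> play_rows:
  translation:
    - [-0.0046, -0.0131, 0]
    - [-0.0065, -0.0269, 0]
    - [-0.0059, -0.0409, 0]
    - [-0.003, -0.0545, 0]
    - [0.0023, -0.0674, 0]
    - [0.0098, -0.0792, 0]
    - [0.0191, -0.0895, 0]
    - [0.0302, -0.098, 0]
    - [0.0425, -0.1045, 0]
    - [0.0558, -0.1088, 0]
  rotation:
    - [0, 0, 0]
    - [0, 0, 0]
    - [0, 0, 0]
    - [0, 0, 0]
    - [0, 0, 0]
    - [0, 0, 0]
    - [0, 0, 0]
    - [0, 0, 0]
    - [0, 0, 0]
    - [0, 0, 0]
  gripper: [1, 1, 1, 1, 1, 1, 1, 1, 1, 1]

```text
time_s: 12.12
eef_pos: [531.2, 63.7, 147.2]
ee_rot: [0.001, 0.306, 0.952, -0.001]
force: [1.3, -4.2, 7.1]
grip_width: 0.267
grip_force: 60.0
```

```bash
python3 w.py 10
```

```text
S [(395, 238, 19, 6, 81, 404.3, 240.8)]
T [(158, 176, 17, 6, 55, 165.8, 178.5)]
t 12.225 ang -114.20531719056036 r 80.2278715382017 F [-4.23680978 -5.97121133  9.07025457] [530.10595659  64.32559683 147.20182312]
[0.0139, -0.0013]
[0.0278, -0.0004]
[0.0414, 0.0028]
[0.0542, 0.0084]
[0.0658, 0.0161]
[0.0759, 0.0258]
[0.0841, 0.037]
[0.0903, 0.0495]
[0.0943, 0.0629]
[0.0958, 0.0767]
```

>>> play_rows:
  translation:
    - [0.0139, -0.0013, 0]
    - [0.0278, -0.0004, 0]
    - [0.0414, 0.0028, 0]
    - [0.0542, 0.0084, 0]
    - [0.0658, 0.0161, 0]
    - [0.0759, 0.0258, 0]
    - [0.0841, 0.037, 0]
    - [0.0841, 0.037, 0]
  rotation:
    - [0, 0, 0]
    - [0, 0, 0]
    - [0, 0, 0]
    - [0, 0, 0]
    - [0, 0, 0]
    - [0, 0, 0]
    - [0, 0, 0]
    - [0, 0, 0]
  gripper: [1, 1, 1, 1, 1, 1, 1, 1]

```text
time_s: 13.22
eef_pos: [483.8, 145.0, 147.1]
ee_rot: [-0.001, 0.305, 0.952, 0.0]
force: [-2.9, 2.2, 9.3]
grip_width: 0.262
grip_force: 60.3
```

```bash
python3 w.py 10|head -3; python3 - <<'E'
from h import *
S=cap("scene");T=cap("top")
gb=cv2.resize(S["im"][205:255,385:425],(400,500),interpolation=cv2.INTER_CUBIC);tb=cv2.resize(T["im"][165:200,140:180],(400,350),interpolation=cv2.INTER_CUBIC)
W=np.zeros((500,800,3),np.uint8);W[:,:400]=gb;W[:350,400:]=tb
cv2.imwrite("pics/g2.png",W[:,:,::-1])
E
```

```text
S [(396, 236, 19, 7, 89, 405.3, 239.1)]
T [(158, 176, 17, 6, 51, 165.7, 178.2)]
t 13.325 ang 174.77430796016822 r 79.58723612283792 F [-3.6842322   2.20021794  8.49062113] [483.74355566 144.74873672 147.12401301]
```

View pics/g2.png

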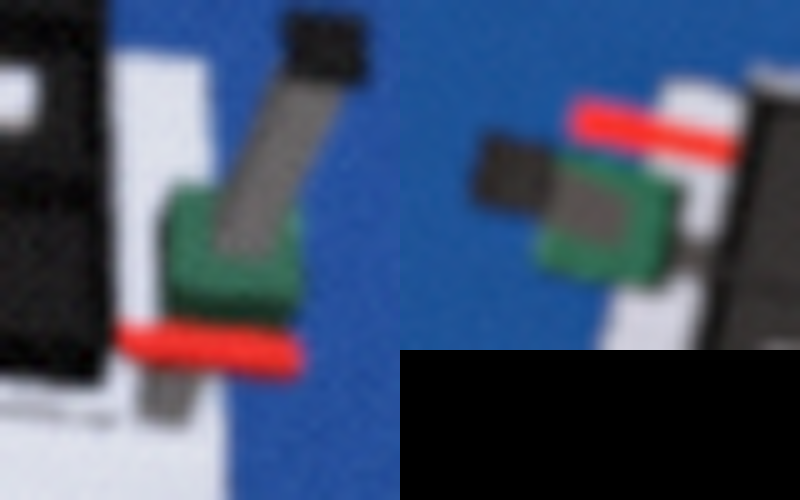

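The pointer's tip centre is at scene (414.7,240), or z ≈ 79. Comparing it with the block's front face (rows about 233 to 238 before the 10–12 mm standoff) puts it 2–4 mm low. I'll add about 30° (2.5 mm).

```bash
python3 w.py 10|tail -10|head -4
```

```text
[0.0064, 0.0124]
[0.0101, 0.0258]
[0.0114, 0.0397]
[0.0103, 0.0536]
```

>>> play_rows:
  translation:
    - [0.0064, 0.0124, 0]
    - [0.0101, 0.0258, 0]
    - [0.0114, 0.0397, 0]
    - [0.0114, 0.0397, 0]
    - [0.0114, 0.0397, 0]
    - [0.0114, 0.0397, 0]
    - [0.0114, 0.0397, 0]
    - [0.0114, 0.0397, 0]
    - [0.0114, 0.0397, 0]
  rotation:
    - [0, 0, 0]
    - [0, 0, 0]
    - [0, 0, 0]
    - [0, 0, 0]
    - [0, 0, 0]
    - [0, 0, 0]
    - [0, 0, 0]
    - [0, 0, 0]
    - [0, 0, 0]
  gripper: [1, 1, 1, 1, 0, -1, -1, -1, -1]

```text
time_s: 14.65
eef_pos: [497.9, 182.0, 146.8]
ee_rot: [-0.0, 0.306, 0.952, 0.0]
force: [0.2, -0.2, 0.0]
grip_width: 1.003
grip_force: 0.0
```

>>> play_rows:
  translation:
    - [0, 0, -0.015]
    - [0, 0, -0.04]
    - [0, 0, -0.08]
    - [0, 0, -0.12]
    - [0, 0, -0.16]
    - [0, 0, -0.16]
    - [0, 0, -0.16]
  rotation:
    - [0, 0, 0]
    - [0, 0, 0]
    - [0, 0, 0]
    - [0, 0, 0]
    - [0, 0, 0]
    - [0, 0, 0]
    - [0, 0, 0]
  gripper: [-1, -1, -1, -1, -1, -1, -1]

```text
time_s: 15.52
eef_pos: [497.7, 181.9, 306.7]
ee_rot: [-0.0, 0.306, 0.952, -0.0]
force: [-0.1, -0.2, -1.2]
grip_width: 1.002
grip_force: 0.0
```

```bash
python3 w.py 10|head -3; python3 - <<'E'
from h import *
S=cap("scene")
gb=cv2.resize(S["im"][205:255,385:425],(400,500),interpolation=cv2.INTER_CUBIC);tb=cv2.resize(S["im"][150:230,230:310],(400,400),interpolation=cv2.INTER_CUBIC)
W=np.zeros((500,800,3),np.uint8);W[:,:400]=gb;W[:400,400:]=tb
cv2.imwrite("pics/g3.png",W[:,:,::-1])
E
```

```text
S [(396, 236, 19, 6, 93, 405.6, 238.6)]
T [(157, 175, 17, 7, 55, 164.9, 177.9)]
t 15.625 ang 145.82648756984167 r 79.06702586463132 F [ 0.98643066  0.40845119 -0.20860013] [497.58466038 181.91202452 306.01177893]
```

View pics/g3.png

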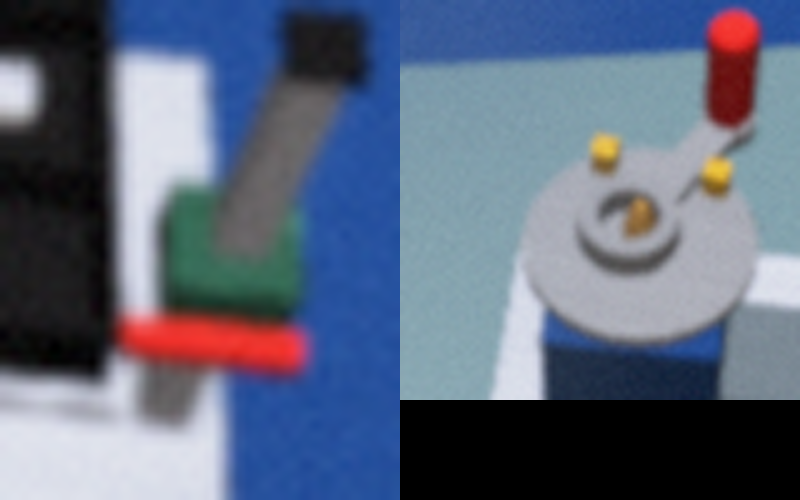

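The crank is seated on the disc between the dogs, the gripper is clear, and the pointer tip at scene (415,239.4), z ≈ 81.5, is level with the block (about 79–82).

```bash
python3 -c "
from rig import ctrl;print(ctrl.finish_job())"
```

```text
the job is handed in; nothing more can be done
None
```

I handed the job in with the crank seated on the spindle between the dogs and released. By my camera measurements the pointer stands about level with the green block (z ≈ 81.5 mm against about 79–82 mm), and no verdict came back.

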